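# Load a slide holder under the spring clip of a reflection stage

## Robot

A 6-joint arm with a two-finger parallel gripper is mounted at the origin on the work surface. World frame = base frame: x ahead of the robot, y to its left, z up, the work surface at z = 0. Lengths are in m, angles in rad, forces in N, time in s.
With the tool pointing down it reaches from about 0.325 to 0.75 m from the base axis. Payload 7.6 kg.
Tool frame: the origin (TCP) lies midway between the tips of the shut fingers; the grasp point (between the pads) lies robot.tcp_to_grasp behind it (robot.tcp_to_grasp is the distance from the TCP to the grasp point, in m); z points along the fingers, y is the line along which they close (so a half turn about z gives the same grasp; the last joint's range is limited). The gripper opens to 85 mm and grips with 20 to 120 N. Pads are 22 mm wide; open, the fingers measure 114 mm over their backs; the gripper's body (76 mm by 85 mm) begins 54 mm behind the grasp point. The pads swing forward as they close: fully open they stand 13 mm farther back than shut.
Start: joints at [1.201, 0.052, 1.401, -0, 1.689, -0.07], TCP at [0.155, 0.502, 0.231] pointing down, gripper open.
Joint ranges: [-2.9, 2.9], [-0.91, 2.17], [0.12, 2.37], [-1.06, 4.2], [0.26, 2.73], [-2.93, 2.93]. Speed limits (rad/s): [2.57, 2.57, 3.01, 3.14, 3.14, 3.14].

## Interface

Orientations are given as a unit quaternion [w, x, y, z].
In Python, from cell import robot gives the robot as it stands.
- The arm moves only by the tool jog_arm, never from a script. Its argument "rows" is a list of rows, each an object with "offset": the shift along the world's x, y, z in cm, a list of three; "twist": the turn about the world's z in degrees. In form: [{"offset": [x, y, z], "twist": twist}, ...]. A call has 1 to 10 rows; each row is the pose to reach, as a shift and turn from the pose commanded when the call began; what a row does not reach only later rows make up. A row lasts 1/12 s, in which the tool goes at most 41.7 mm and 7.16 degrees, less where a joint would pass 70% of its speed; a pose out of reach is approached as far as the arm can. A call with a gripper value outside its range is refused whole. "claw" is the opening, from -1 (shut) to 1 (fully open), so that 0 is half open, set as the call begins (left out, the last holds). The fingers move at their own pace and stop on an object; the grip force is fixed at half the most. Time passes only in rows, so rows that repeat a pose let the fingers close. It gives the time, the measured TCP pose, the force, the opening and the grip force at its end, in the units of the state.
- robot.observe(): the state, without advancing time (a new reading comes with each control period).
- robot.get_image(name): name is "side" or "top"; returns the picture (384x512x3 uint8, red, green, blue); there is no depth.
- robot.camera_model(name): a dict with "intrinsics" (3x3 intrinsics, pixels), "world_from_camera" (4x4, takes a point from camera to world coordinates). Camera axes: x right, y down, z forward; pixel columns grow to the right and rows downward; lengths in m; the calibration is good to about 2 mm. A picture is of the moment at which its call begins. camera_model takes no time and is no camera call.
- robot.close_job(): hands the job in; it is judged then, once.
The state is a dict: "time_s": time; "joint_pos": joint angles; "dq": joint speeds; "joint_torque": joint torques, N m; "ee_pos": TCP position; "tool_rot": TCP orientation; "force": force on the tool from outside, world axes, zero at the start; "torque": the same for the moment, N m; "opening": finger opening in m; "gripper_force": force on a finger pad.
Only numpy, scipy, OpenCV 4.12 (cv2) and the standard library are available. Lean on these libraries where they do the work, as an engineer would, in place of code of your own. Each camera call takes 0.05 s, during which the arm holds its last target. There are 200 camera calls.

## Task

Load the ivory slide holder into the sample stage: press the clip's teal thumb plate down with one fingertip and, while you keep it down, push the holder with the other fingertip along its channel and under the raised fork until it is fully home and square against the rear stop. Then let the clip come down on the holder and take the hand clear. Do not grasp or lift the holder, and leave the other things on the bench as they stand.

Things in the scene. Friction and masses are not known exactly. Their poses are not given: they have to be found in the camera images.
- stage: Black sample stage screwed to the bench. Origin on the bench under the measuring port; z up, x = the way the holder is pushed home. Its level plate (x -68 to +23 mm, y +-42) has its top at z = 30 mm. Side rails 5 mm high, inner faces at y = +-32 mm, form the channel. Foot plate 8 mm thick, x -77 to +93, y +-56 mm. Behind x = 23.5 mm only the foot plate lies under the thumb plate.
- home (a point): The measuring port, a small round window in the stage plate: where the middle of the holder's underside lies when home (stage x = 0, y = 0, z = 30 mm). Axes as the stage's.
- stop (a point): Foot of the rear stop, middle of the face that the holder comes up against (stage x = 12.5, y = 0, z = 30 mm). The stop is aluminium, 6 mm high. Beside it two black lugs (y = +-36 to +-42, x 9.5 to 23.5 mm, 20 mm above the plate) carry the clip's pivot pin at x = 16.5, z = 44 mm.
- clip (a joint): Fork clip's angle, rad: 0 at rest (its limit), growing as the thumb plate is pressed, 0.6 at most; springs back when let go. At 0.20 its feet are level with the holder's top, at 0.45 they are 14 mm above the stage plate. Let down on the holder it reads about 0.19. Holding 0.45 takes 0.09 N m: 3 N at the middle of the thumb plate, 6 N near its inner edge.
- feet (a point): Midway between the undersides of the clip's two rounded teal feet, which end steel prongs at y = +-18.5 to +-25.5 mm. At rest at stage x = -4 mm, 4 mm above the plate: they bar the 8 mm thick holder, and pushing it against them does not lift them. At 0.45 rad they are at x = -6 mm, 14 mm above the plate. Axes as the clip's.
- thumb_plate (a point): Middle of the upper face of the clip's teal thumb plate, 44 mm long (stage x), 34 wide, 2 thick. At rest it slopes up from stage x = 29, z = 39 mm to x = 69, z = 58 mm. At 0.45 rad it lies level, x 25.5 to 69.5, top at z = 34 mm: a fingertip can slide along it while the other, at the same height, pushes the holder. Press no nearer than x = 27 mm (a web joins it to the pivot).
- holder: Ivory slide holder with an orange coated glass in its middle: a flat loose frame 25 mm along its x, 60 mm along its y, 8 mm thick, 28 g; origin at the middle of its underside. At the start it lies on the stage plate in the mouth of the channel, its middle 26 to 30 mm short of home; its x points about along the stage's x. It is pushed at the middle of its near long edge (x = -12.5 mm), half-way up.
- vial: Amber glass vial with white cap, 25 mm diameter, 50 mm tall, standing on the bench; origin at the middle of its underside. Leave alone.
- cuvette: Clear cuvette with white stopper, 13 mm square, 48 mm tall, standing on the bench; origin at the middle of its underside. Leave alone.
- rack: White cuvette rack holding four cuvettes, 45 mm (x) by 110 mm (y), 53 mm tall; origin at the middle of its underside. Leave alone.
- forceps: Steel forceps lying flat on the bench, 135 mm along x, 16 mm wide, 8 mm high; origin at the middle of their underside. Leave alone.
Mind the look-alikes: they are no part of the job. What is meant by the stage is not blue or red, and is the larger of those in its own colour.

How it is judged:
By the outcome, as a careful person would: the job done as asked, in the order asked, and still so for the second after the job is handed in, with the robot touching nothing.
It also fails if it takes over 35 s, if anything falls off the work surface, if the arm or the gripper's body presses on something with over 40 N, if the wrist force passes 120 N, or if a joint passes its speed limit or range.

## Working session

There is one attempt and no reset: what is moved stays moved. The work goes in short steps, Python scripts to look and compute and a tool call to move; the robot and the scene stay as the last step left them, time stands still between calls to the robot, and variables do not carry over. Pictures are saved under pics/ and viewed, at most 10 in all, crops included, and the job is handed in when it is done.

Besides the shell and the picture viewer there is one more tool, called after "Emit:" as name(argument=value, ...), one argument or row to a line, values as JSON. jog_arm: Moves the arm, as the interface text tells. Its arguments: {"type":"object","properties":{"rows":{"type":"array","items":{"type":"object","properties":{"offset":{"type":"array","items":{"type":"number"}},"twist":{"type":"number"}}}},"claw":{"type":"number"}},"required":["rows"]}

```bash
mkdir -p pics; ls; python3 - <<'E'
from cell import robot
import cv2
for n in("top","side"):
    im=robot.get_image(n); cv2.imwrite(f"pics/{n}0.png",im[:,:,::-1])
    c=robot.camera_model(n); print(n,c["intrinsics"],c["world_from_camera"])
s=robot.observe();print(s);print(robot.tcp_to_grasp)
E
```

```text
pics
top [[486.28131649   0.         253.16340482]
 [  0.         486.28131649 194.61804789]
 [  0.           0.           1.        ]] [[ 0.01838693 -0.9976741   0.06563769  0.48448676]
 [-0.99981132 -0.01875827 -0.00504555 -0.00684464]
 [ 0.00626506 -0.06553253 -0.99783077  1.18797664]
 [ 0.          0.          0.          1.        ]]
side [[370.78441326   0.         256.45388686]
 [  0.         370.78441326 192.02820699]
 [  0.           0.           1.        ]] [[ 0.98141312 -0.09789716  0.16505886  0.36592966]
 [-0.19157396 -0.55042428  0.81260847 -0.91238136]
 [ 0.01130034 -0.8291256  -0.55894816  0.68332578]
 [ 0.          0.          0.          1.        ]]
{'time_s': 0.1, 'joint_pos': array([ 1.20069747e+00,  5.27775520e-02,  1.40164005e+00,  7.08262292e-06,
        1.68862494e+00, -7.03230833e-02]), 'dq': array([-0.00031101, -0.0017762 , -0.00326987,  0.0008152 , -0.00081513,
       -0.00036897]), 'joint_torque': array([ 1.18156480e-03, -3.82579780e+01, -3.60987103e+01, -8.14009809e-05,
        4.81299488e-03,  1.21691465e-05]), 'ee_pos': array([0.15492161, 0.50132783, 0.23054617]), 'tool_rot': array([-1.61786415e-04,  1.49326828e-01,  9.88787628e-01, -7.06672850e-04]), 'force': array([-0.4872623 , -0.19064663,  0.4642425 ]), 'torque': array([-0.01224769, -0.00152379,  0.03271846]), 'gripper_force': 0.0, 'opening': 0.08547217396402955}
0.0187
```

View pics/top0.png

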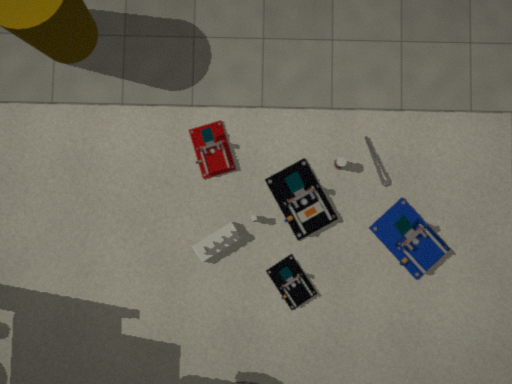

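View pics/side0.png

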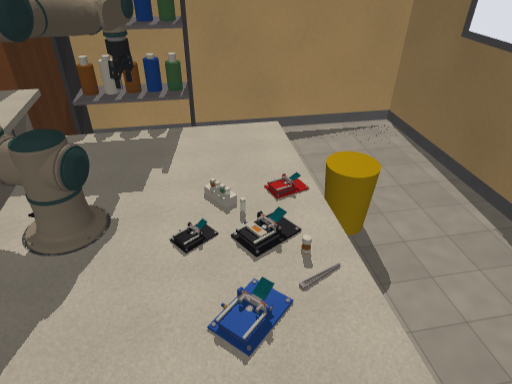

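The larger black stage is at about (302,200) in the top view, with the thumb plate up-left at (294,184) and the holder's orange glass at (311,212). So stage x points up-left. The smaller black, red and blue stages are decoys.

```bash
cat > h.py <<'E'
from cell import robot
import cv2, numpy as np
def cast(n,uv,z):
    c=robot.camera_model(n);T=np.array(c["world_from_camera"]);K=np.array(c["intrinsics"])
    d=T[:3,:3]@np.linalg.solve(K,[uv[0],uv[1],1.]);o=T[:3,3]
    return (o+d*(z-o[2])/d[2])[:2]
def comps(mask,roi):
    m=np.zeros(mask.shape,np.uint8);x0,y0,x1,y1=roi;m[y0:y1,x0:x1]=mask[y0:y1,x0:x1]
    n,l,s,c=cv2.connectedComponentsWithStats(m);return [(int(s[i][4]),c[i],l==i) for i in range(1,n) if s[i][4]>8]
E
python3 - <<'E'
from h import *
im=cv2.imread("pics/top0.png");hsv=cv2.cvtColor(im,cv2.COLOR_BGR2HSV);H,S,V=[hsv[...,i].astype(int) for i in range(3)]
roi=(255,148,345,248)
m=((V<75)|((H>80)&(H<100)&(S>120))).astype(np.uint8)
m=cv2.morphologyEx(m,cv2.MORPH_OPEN,np.ones((2,2)))
for a,c,mk in comps(m,roi):
    if a<300: continue
    cn=cv2.findContours(mk.astype(np.uint8),0,2)[0][0]
    b=cv2.boxPoints(cv2.minAreaRect(cn));print("black",a,b.tolist())
    w=np.array([cast("top",p,.008) for p in b]);print(w,w.mean(0));print([np.linalg.norm(w[i]-w[i-1]) for i in range(4)],[np.degrees(np.arctan2(*(w[i]-w[i-1])[::-1])) for i in range(4)])
for nm,mm,z in(("teal",(H>80)&(H<100)&(S>120),.0485),("orange",(H>5)&(H<20)&(S>150)&(V>120),.038),("ivory",(V>150)&(S<60),.038)):
    for a,c,mk in comps(mm.astype(np.uint8),roi): print(nm,a,c,cast("top",c,z))
cv2.imwrite("pics/crop.png",cv2.resize(im[145:255,250:350],None,fx=5,fy=5,interpolation=cv2.INTER_CUBIC))
E
```

```text
black 2520 [[265.1528625488281, 180.28025817871094], [306.0700378417969, 157.96177673339844], [339.7388000488281, 219.68788146972656], [298.8216247558594, 242.00636291503906]]
[[ 0.59766447 -0.04137992]
 [ 0.65436236 -0.1405266 ]
 [ 0.50510722 -0.22395724]
 [ 0.44938045 -0.12529562]] [ 0.55162863 -0.13278984]
[np.float64(0.17038191507546746), np.float64(0.11421346064445885), np.float64(0.17099055070669364), np.float64(0.11331191290648773)] [np.float64(29.506037531482807), np.float64(-60.2365450839128), np.float64(-150.79568245535071), np.float64(119.45894643311102)]
teal 292 [293.9109589  181.62671233] [ 0.59188345 -0.10793574]
orange 61 [310.08196721 211.50819672] [ 0.52261783 -0.1480624 ]
```

View pics/crop.png

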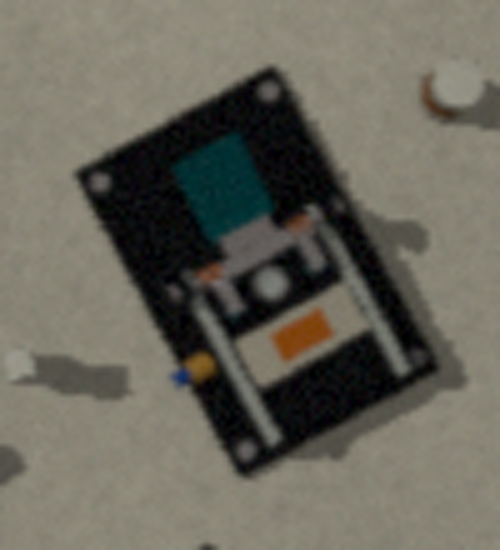

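The crop shows thumb plate, port at crop (271,284), i.e. image (304,201.6), the raised lugs, and the holder in the channel mouth. The foot plate's size matches (170 x 113 mm). Next I check the origin against the port.

```bash
python3 - <<'E'
from h import *
o=np.array([.5447,-.1367]);a=np.radians(29.5);R=np.array([[np.cos(a),np.sin(a)],[-np.sin(a),np.cos(a)]])
f=lambda u,v:((u-2)/5+250,(v-2)/5+145)
for nm,(u,v),z in(("port",(271,284),.03),("hold far L",(238,345),.038),("hold far R",(352,287),.038),("hold near L",(263,388),.038),("hold near R",(376,328),.038),("teal far L",(172,170),.058),("teal far R",(237,131),.058),("teal near R",(272,213),.039),("teal near L",(216,241),.039),
 ("foot",(78,175),.008),("foot",(275,67),.008),("foot",(438,367),.008),("foot",(245,476),.008)):
    print(nm,(R@(cast("top",f(u,v),z)-o)*1000).round(1))
im=cv2.imread("pics/side0.png");cv2.imwrite("pics/crops.png",cv2.resize(im[200:260,225:310],None,fx=8,fy=8,interpolation=cv2.INTER_CUBIC))
E
```

```text
port [3.2 1.5]
hold far L [-14.6  30.2]
hold far R [-16.3 -30.6]
hold near L [-38.1  29.6]
hold near R [-38.7 -31.2]
teal far L [72.1 19.9]
teal far R [ 73.7 -15.6]
teal near R [ 32.6 -14. ]
teal near L [33.5 15.7]
foot [94.4 56. ]
foot [ 95.2 -54.1]
foot [-70.9 -53. ]
foot [-72.4  54.8]
```

View pics/crops.png

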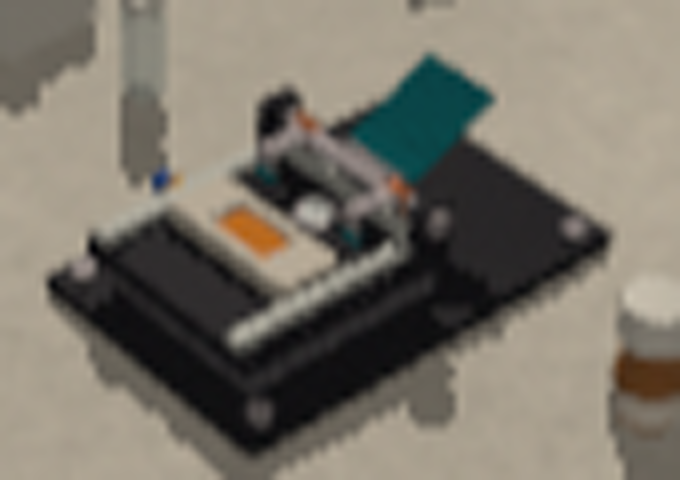

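Emit:
jog_arm(
  rows=[
    {"offset":[19,-32,0],"twist":-22},
    {"offset":[19,-32,0],"twist":-22},
    {"offset":[19,-32,0],"twist":-22},
    {"offset":[19,-32,0],"twist":-22},
    {"offset":[19,-32,0],"twist":-22},
    {"offset":[19,-32,0],"twist":-22},
    {"offset":[19,-32,0],"twist":-22},
    {"offset":[19,-32,0],"twist":-22},
    {"offset":[19,-32,0],"twist":-22},
    {"offset":[19,-32,0],"twist":-22},
  ],
  claw=0.78,
)

```text
time_s: 0.93
ee_pos: [0.3474, 0.1765, 0.231]
tool_rot: [0.001, 0.339, 0.941, -0.001]
force: [0.1, 0.2, -1.1]
opening: 0.0762
gripper_force: 0.0
```

Emit:
jog_arm(
  rows=[
    {"offset":[19.5,-32,0],"twist":-21.3},
    {"offset":[19.5,-32,-3],"twist":-21.3},
    {"offset":[19.5,-32,-6],"twist":-21.3},
    {"offset":[19.5,-32,-9],"twist":-21.3},
    {"offset":[19.5,-32,-11],"twist":-21.3},
    {"offset":[19.5,-32,-12],"twist":-21.3},
    {"offset":[19.5,-32,-12],"twist":-21.3},
    {"offset":[19.5,-32,-12],"twist":-21.3},
    {"offset":[19.5,-32,-12],"twist":-21.3},
    {"offset":[19.5,-32,-12],"twist":-21.3},
  ],
)

```text
time_s: 1.77
ee_pos: [0.5401, -0.141, 0.1082]
tool_rot: [-0.001, 0.504, 0.863, -0.001]
force: [-0.4, 0.4, -0.5]
opening: 0.0758
gripper_force: 0.0
```

```bash
python3 - <<'E'
from h import *
for n in("top","side"):
    im=robot.get_image(n)[:,:,::-1]; cv2.imwrite(f"pics/{n}1.png",im)
s=robot.observe();print({k:np.round(s[k],4) for k in("time_s","ee_pos","tool_rot","force","opening","joint_pos")})
im=cv2.imread("pics/side1.png");cv2.imwrite("pics/s1.png",cv2.resize(im[130:270,190:350],None,fx=4,fy=4,interpolation=cv2.INTER_CUBIC))
E
```

```text
{'time_s': np.float64(1.8667), 'ee_pos': array([ 0.5394, -0.1404,  0.1078]), 'tool_rot': array([-2.600e-03,  5.050e-01,  8.631e-01, -7.000e-04]), 'force': array([-0.1431, -0.0833,  0.5738]), 'opening': np.float64(0.0761), 'joint_pos': array([-3.2070e-01,  2.2010e-01,  1.4661e+00, -3.0000e-04,  1.4607e+00,
       -8.3280e-01])}
```

View pics/s1.png

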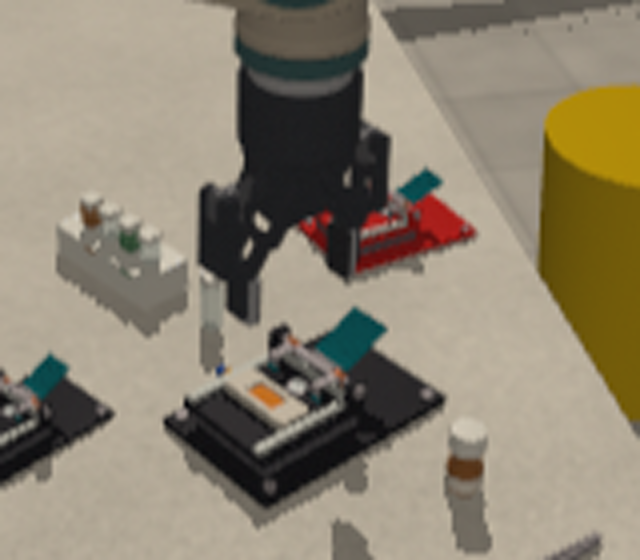

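The open gripper is above the black stage, fingers lined up along the channel. I'll correct y by 2 mm and go down to just above the plate.

Emit:
jog_arm(
  rows=[
    {"offset":[0.05,0.2,-2],"twist":0.2},
    {"offset":[0.05,0.2,-4],"twist":0.2},
    {"offset":[0.05,0.2,-5.5],"twist":0.2},
    {"offset":[0.05,0.2,-6],"twist":0.2},
    {"offset":[0.05,0.2,-6],"twist":0.2},
    {"offset":[0.05,0.2,-6],"twist":0.2},
  ],
)

```text
time_s: 2.37
ee_pos: [0.5409, -0.1359, 0.0522]
tool_rot: [0.0, 0.502, 0.865, 0.0]
force: [0.5, -0.6, 0.4]
opening: 0.076
gripper_force: 0.0
```

```bash
python3 - <<'E'
from h import *
P=[]
for n,r in(("top",(145,255,250,350)),("side",(180,260,225,325))):
    im=robot.get_image(n)[:,:,::-1]
    P.append(cv2.resize(im[r[0]:r[1],r[2]:r[3]],(500,500*(r[1]-r[0])//(r[3]-r[2])),interpolation=cv2.INTER_CUBIC)[:550,:395])
P[1]=cv2.copyMakeBorder(P[1],0,550-P[1].shape[0],0,0,0)
cv2.imwrite("pics/a2.png",np.hstack(P))
s=robot.observe();print({k:np.round(s[k],4) for k in("time_s","ee_pos","tool_rot","force","opening")})
E
```

```text
{'time_s': np.float64(2.4667), 'ee_pos': array([ 0.5413, -0.1363,  0.053 ]), 'tool_rot': array([1.300e-03, 5.019e-01, 8.649e-01, 3.000e-04]), 'force': array([ 0.1079, -0.451 ,  0.3517]), 'opening': np.float64(0.0761)}
```

View pics/a2.png

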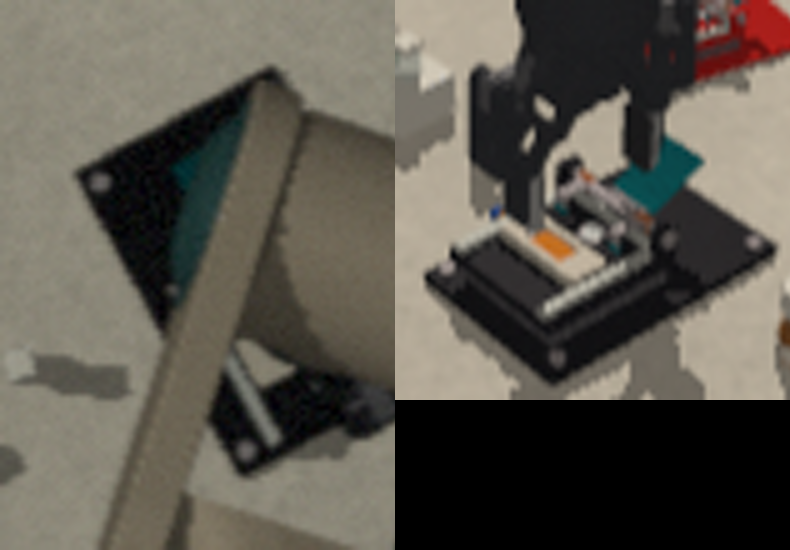

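```bash
python3 - <<'E'
from h import *
o=np.array([.5472,-.1344]);a=np.radians(29.5);R=np.array([[np.cos(a),np.sin(a)],[-np.sin(a),np.cos(a)]])
f=lambda u,v:((u-2)/5+225,(v-2)/5+180)
for nm,(u,v),z in(("L",(515-395,222),.0625),("R",(543-395,228),.0625),("press R",(660-395,166),.0625),("press L",(628-395,160),.0625)):
    print(nm,(R@(cast("side",f(u,v),z)-o)*1000).round(1))
im=cv2.imread("pics/side0.png")
g=lambda u,v:((u-3.5)/8+225,(v-3.5)/8+200)
for nm,(u,v),z in(("hold nearL",(172,205),.038),("hold near R",(282,290),.038),("port",(315,212),.03),("foot",(50,285),.008),("foot",(255,455),.008),("foot",(608,240),.008)):
    print(nm,(R@(cast("side",g(u,v),z)-o)*1000).round(1))
E
```

```text
L [-51.6   5.3]
R [-43.5  -8. ]
press R [41.4 -8.1]
press L [31.5  7.3]
hold nearL [-41.   29.2]
hold near R [-41.1 -28.5]
port [0.9 2.2]
foot [-78.  51.]
foot [-77.9 -58.4]
foot [ 88.8 -56.2]
```

Both views agree: holder's near edge is at about -41 mm, and the pushing pad is only just behind it. I'll back up 3 mm and then press down.

Emit:
jog_arm(
  rows=[
    {"offset":[-0.2,-0.2,0],"twist":0},
    {"offset":[-0.2,-0.2,0],"twist":0},
    {"offset":[-0.2,-0.2,-0.5],"twist":0},
    {"offset":[-0.2,-0.2,-1],"twist":0},
    {"offset":[-0.2,-0.2,-1.3],"twist":0},
    {"offset":[-0.2,-0.2,-1.6],"twist":0},
    {"offset":[-0.2,-0.2,-1.9],"twist":0},
    {"offset":[-0.2,-0.2,-2.0],"twist":0},
    {"offset":[-0.2,-0.2,-2.0],"twist":0},
  ],
)

```text
time_s: 3.22
ee_pos: [0.5385, -0.1384, 0.0313]
tool_rot: [-0.0, 0.502, 0.865, 0.0]
force: [-0.9, 0.5, 0.5]
opening: 0.0758
gripper_force: 0.7
```

```bash
cat > st.py <<'E'
from h import *
o=np.array([.5472,-.1344]);a=np.radians(29.5);R=np.array([[np.cos(a),np.sin(a)],[-np.sin(a),np.cos(a)]])
s=robot.observe();print("t",s["time_s"],"stage xy mm",(R@(s["ee_pos"][:2]-o)*1000).round(1),"z",round(s["ee_pos"][2]*1000,1),"F stage",(R@s["force"][:2]).round(1),s["force"][2].round(1),"T",s["torque"].round(2),"open",s["opening"].round(4))
E
python3 st.py
```

```text
Traceback (most recent call last):
  File "st.py", line 3, in <module>
    s=robot.observe();print("t",s["time_s"],"stage xy mm",(R@(s["ee_pos"][:2]-o)*1000).round(1),"z",round(s["ee_pos"][2]*1000,1),"F stage",(R@s["force"][:2]).round(1),s["force"][2].round(1),"T",s["torque"].round(2),"open",s["opening"].round(4))
                                                                                                                                                                                                                              ^^^^^^^^^^^^^^^^^^
AttributeError: 'float' object has no attribute 'round'
```

Emit:
jog_arm(
  rows=[
    {"offset":[0,0,-0.2],"twist":0},
    {"offset":[0,0,-0.4],"twist":0},
    {"offset":[0,0,-0.6],"twist":0},
    {"offset":[0,0,-0.7],"twist":0},
    {"offset":[0,0,-0.7],"twist":0},
    {"offset":[0,0,-0.7],"twist":0},
  ],
)

```text
time_s: 3.72
ee_pos: [0.5386, -0.139, 0.0254]
tool_rot: [0.0, 0.502, 0.865, -0.0]
force: [-5.2, -2.0, 8.8]
opening: 0.0759
gripper_force: 4.6
```

```bash
sed -i 's/,"open".*$/,"open",s["opening"])/' st.py; python3 st.py; python3 - <<'E'
from h import *
im=robot.get_image("side")[:,:,::-1];cv2.imwrite("pics/a3.png",cv2.resize(im[190:260,230:310],None,fx=8,fy=8,interpolation=cv2.INTER_CUBIC))
E
```

```text
t 3.7167 stage xy mm [-9.7  0.2] z 25.4 F stage [-5.5  0.9] 8.8 T [-0.02  0.7   0.12] open 0.07591263891774211
```

View pics/a3.png

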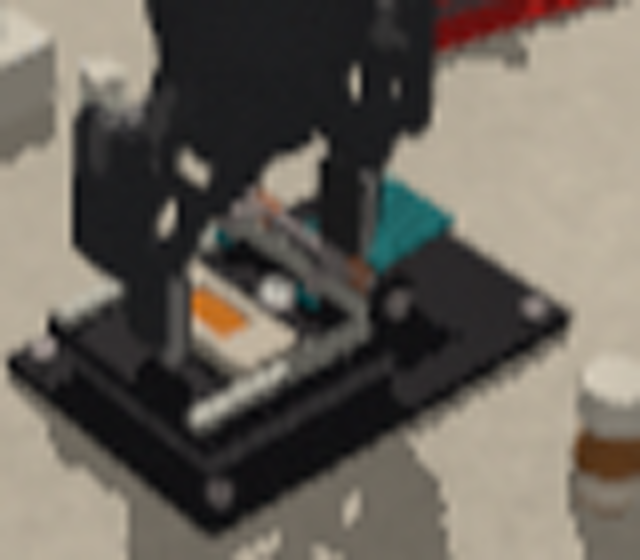

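```bash
python3 - <<'E'
from h import *
o=np.array([.5472,-.1344]);a=np.radians(29.5);R=np.array([[np.cos(a),np.sin(a)],[-np.sin(a),np.cos(a)]])
c=robot.camera_model("side");T=np.linalg.inv(np.array(c["world_from_camera"]));K=np.array(c["intrinsics"])
def pr(x,y,z):
    w=np.r_[o+R.T@np.array([x,y])/1000,z/1000];p=K@(T[:3,:3]@w+T[:3,3]);p=p[:2]/p[2]
    return ((p-[230,190])*8+3.5).round(0)
for z in(30,34,38):print("pad bottom",z,pr(-47.7,-11,z),pr(-47.7,11,z))
for z in(34,39,44,46):print("feet under",z,pr(-5,22,z),pr(-5,-22,z))
for z in(34,40,46,52):print("plate outer",z,pr(69.5,17,z),pr(69.5,-17,z))
print("hold near", pr(-41.5,30,38),pr(-41.5,-30,38),"port",pr(0,0,30))
E
```

```text
pad bottom 30 [192. 370.] [151. 337.]
pad bottom 34 [192. 361.] [151. 328.]
pad bottom 38 [193. 352.] [151. 319.]
feet under 34 [225. 262.] [309. 325.]
feet under 39 [225. 251.] [310. 313.]
feet under 44 [225. 240.] [310. 302.]
feet under 46 [225. 235.] [310. 297.]
plate outer 34 [390. 186.] [456. 231.]
plate outer 40 [391. 173.] [457. 218.]
plate outer 46 [391. 160.] [458. 204.]
plate outer 52 [392. 146.] [459. 191.]
hold near [129. 284.] [244. 373.] port [277. 296.]
```

The push tip is at about z 34, the feet are raised (underside about 43 mm), and the thumb plate is nearly level. Pushing now.

Emit:
jog_arm(
  rows=[
    {"offset":[0.26,0.15,0],"twist":0},
    {"offset":[0.52,0.3,0],"twist":0},
    {"offset":[0.78,0.44,0],"twist":0},
    {"offset":[1.04,0.59,0],"twist":0},
    {"offset":[1.3,0.74,0],"twist":0},
    {"offset":[1.57,0.89,0],"twist":0},
    {"offset":[1.83,1.03,0],"twist":0},
    {"offset":[2.09,1.18,0],"twist":0},
    {"offset":[2.35,1.33,0],"twist":0},
    {"offset":[2.35,1.33,0],"twist":0},
  ],
)

```text
time_s: 4.6
ee_pos: [0.5626, -0.1246, 0.0242]
tool_rot: [0.0, 0.502, 0.865, 0.0]
force: [-0.3, -0.7, 1.5]
opening: 0.076
gripper_force: 1.0
```

```bash
python3 st.py; python3 - <<'E'
from h import *
im=robot.get_image("side")[:,:,::-1];cv2.imwrite("pics/a4.png",cv2.resize(im[190:260,230:310],None,fx=8,fy=8,interpolation=cv2.INTER_CUBIC))
E
```

```text
t 4.6 stage xy mm [18.2  0.9] z 24.2 F stage [-0.6 -0.5] 1.5 T [ 0.08 -0.22 -0.05] open 0.0760080770728726
```

View pics/a4.png

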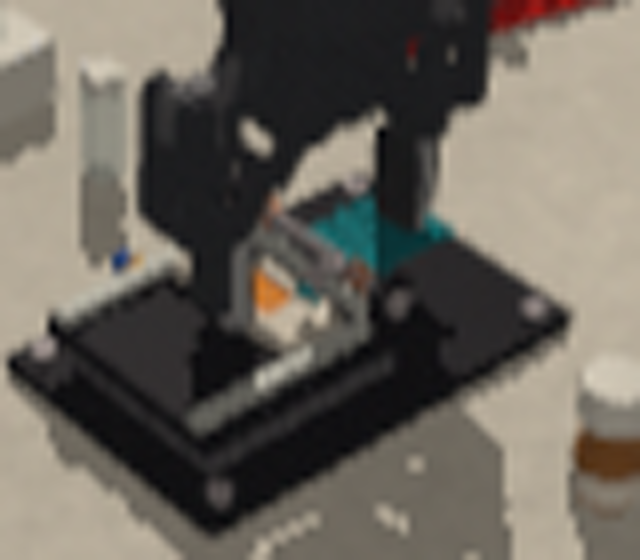

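Plate is held level and the holder has gone under the raised fork. About 7 mm remain.

Emit:
jog_arm(
  rows=[
    {"offset":[0.13,0.07,0],"twist":0},
    {"offset":[0.26,0.15,0],"twist":0},
    {"offset":[0.39,0.22,0],"twist":0},
    {"offset":[0.48,0.27,0],"twist":0},
    {"offset":[0.57,0.32,0],"twist":0},
    {"offset":[0.57,0.32,0],"twist":0},
  ],
)

```text
time_s: 5.15
ee_pos: [0.5679, -0.1218, 0.0242]
tool_rot: [0.0, 0.502, 0.865, 0.0]
force: [0.3, -0.3, 2.6]
opening: 0.0759
gripper_force: 1.0
```

```bash
python3 st.py
```

```text
t 5.15 stage xy mm [24.2  0.8] z 24.2 F stage [ 0.1 -0.5] 2.6 T [-0.08  0.05 -0.07] open 0.07594835204973267
```

Emit:
jog_arm(
  rows=[
    {"offset":[0.05,0.03,0],"twist":0},
    {"offset":[0.1,0.06,0],"twist":0},
    {"offset":[0.15,0.085,0],"twist":0},
    {"offset":[0.15,0.085,0],"twist":0},
  ],
)

```text
time_s: 5.48
ee_pos: [0.5693, -0.121, 0.0243]
tool_rot: [0.0, 0.502, 0.865, 0.0]
force: [-0.6, -0.6, 2.1]
opening: 0.076
gripper_force: 1.0
```

```bash
python3 st.py
```

```text
t 5.4833 stage xy mm [25.8  0.8] z 24.3 F stage [-0.8 -0.2] 2.1 T [-0.03  0.14  0.05] open 0.07597295554574052
```

Emit:
jog_arm(
  rows=[
    {"offset":[0.05,0.03,0],"twist":0},
    {"offset":[0.09,0.05,0],"twist":0},
    {"offset":[0.13,0.07,0],"twist":0},
    {"offset":[0.13,0.07,0],"twist":0},
  ],
)

```text
time_s: 5.82
ee_pos: [0.5706, -0.1203, 0.0243]
tool_rot: [0.0, 0.502, 0.865, 0.0]
force: [-1.7, -1.1, 1.7]
opening: 0.0759
gripper_force: 1.2
```

```bash
python3 st.py
```

```text
t 5.8167 stage xy mm [27.3  0.8] z 24.3 F stage [-2.  -0.1] 1.7 T [-0.02  0.08 -0.  ] open 0.07585676898964609
```

Emit:
jog_arm(
  rows=[
    {"offset":[0.05,0.03,0],"twist":0},
    {"offset":[0.1,0.055,0],"twist":0},
    {"offset":[0.1,0.055,0],"twist":0},
    {"offset":[0.1,0.055,0],"twist":0},
  ],
)

```text
time_s: 6.15
ee_pos: [0.5707, -0.1202, 0.0242]
tool_rot: [-0.001, 0.502, 0.865, -0.001]
force: [-7.2, -2.3, 5.3]
opening: 0.0757
gripper_force: 3.9
```

```bash
python3 st.py; python3 - <<'E'
from h import *
im=robot.get_image("side")[:,:,::-1];cv2.imwrite("pics/a5.png",cv2.resize(im[190:260,230:310],None,fx=8,fy=8,interpolation=cv2.INTER_CUBIC))
E
```

```text
t 6.15 stage xy mm [27.4  0.8] z 24.2 F stage [-7.4  1.5] 5.3 T [-0.42  1.03 -0.03] open 0.07572044094102677
```

View pics/a5.png

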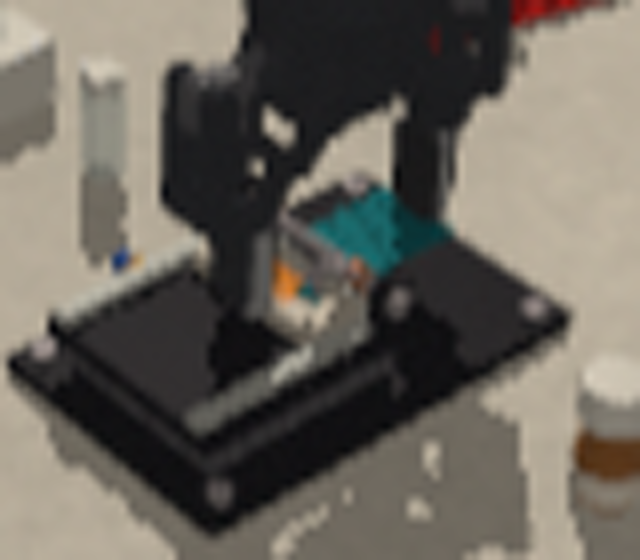

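The push has stalled against the stop at about 7 N with the plate still held level, so the holder is home. I'll back off 3–4 mm, then lift so the clip comes down.

Emit:
jog_arm(
  rows=[
    {"offset":[-0.1,-0.06,0],"twist":0},
    {"offset":[-0.26,-0.15,0],"twist":0},
    {"offset":[-0.39,-0.22,0],"twist":0},
    {"offset":[-0.39,-0.22,0],"twist":0},
    {"offset":[-0.39,-0.22,0.3],"twist":0},
    {"offset":[-0.39,-0.22,0.7],"twist":0},
    {"offset":[-0.39,-0.22,1.1],"twist":0},
    {"offset":[-0.39,-0.22,1.6],"twist":0},
    {"offset":[-0.39,-0.22,2.2],"twist":0},
    {"offset":[-0.39,-0.22,3],"twist":0},
  ],
)

```text
time_s: 7.03
ee_pos: [0.5672, -0.1219, 0.0544]
tool_rot: [-0.001, 0.502, 0.865, -0.0]
force: [0.1, -0.1, -0.3]
opening: 0.0761
gripper_force: 0.0
```

Emit:
jog_arm(
  rows=[
    {"offset":[0,0,2],"twist":0},
    {"offset":[0,0,5],"twist":0},
    {"offset":[0,0,9],"twist":0},
    {"offset":[0,0,13],"twist":0},
    {"offset":[-3,4,15],"twist":0},
    {"offset":[-6,8,15],"twist":0},
    {"offset":[-9,11,15],"twist":0},
    {"offset":[-12,14,15],"twist":0},
    {"offset":[-15,18,15],"twist":0},
    {"offset":[-15,18,15],"twist":0},
  ],
)

```text
time_s: 7.87
ee_pos: [0.4155, 0.0597, 0.205]
tool_rot: [0.0, 0.502, 0.865, 0.0]
force: [0.9, -0.5, -0.2]
opening: 0.0759
gripper_force: 0.0
```

```bash
python3 st.py; python3 - <<'E'
from h import *
P=[]
for n,r in(("top",(155,245,260,340)),("side",(190,260,230,310))):
    im=robot.get_image(n)[:,:,::-1]
    p=cv2.resize(im[r[0]:r[1],r[2]:r[3]],None,fx=5,fy=5,interpolation=cv2.INTER_CUBIC)
    P.append(cv2.copyMakeBorder(p,0,450-p.shape[0],0,0,0))
cv2.imwrite("pics/a6.png",np.hstack(P))
E
```

```text
t 7.8667 stage xy mm [-19.  233.8] z 205.0 F stage [ 0.6 -0.9] -0.2 T [-0.    0.03 -0.03] open 0.07593055488771268
```

View pics/a6.png

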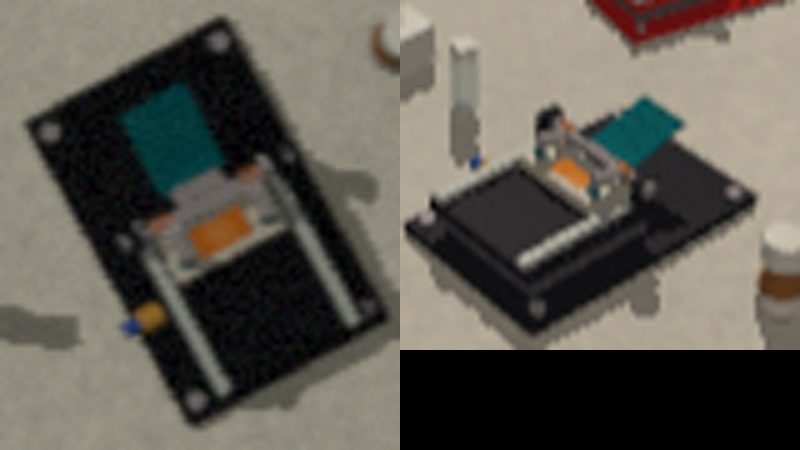

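The holder is under the feet at the stop and the clip is resting on it. I'll check squareness with a line fit to the near edge.

```bash
python3 - <<'E'
from h import *
o=np.array([.5472,-.1344]);a=np.radians(29.5);R=np.array([[np.cos(a),np.sin(a)],[-np.sin(a),np.cos(a)]])
for n,z in(("top",.038),("side",.030)):
    T=np.linalg.inv(np.array(robot.camera_model(n)["world_from_camera"]));K=np.array(robot.camera_model(n)["intrinsics"])
    g=robot.get_image(n).max(2).astype(np.float32);E=[]
    for y in range(-24,25,3):
        xs=np.arange(-26,-4,.5);uv=[]
        for x in xs:
            w=np.r_[o+R.T@np.array([x,y])/1000,z];p=K@(T[:3,:3]@w+T[:3,3]);uv.append(p[:2]/p[2])
        uv=np.array(uv,np.float32);v=cv2.remap(g,uv[:,0],uv[:,1],1).ravel()
        k=np.argmax(v>90) if (v>90).any() else -1
        E.append((y,xs[k]))
    E=np.array(E);k=np.polyfit(E[:,0],E[:,1],1);print(n,E[:,1],"slope deg",np.degrees(np.arctan(k[0])).round(2),k[1].round(1))
E
```

```text
top [-11.  -11.5 -11.  -11.5 -11.  -11.  -11.  -11.  -11.  -11.5 -11.5 -10.5
  -9.5  -8.   -4.5 -11.  -10.5] slope deg 3.27 -10.4
side [-11.   -9.   -8.5  -9.   -9.   -9.5  -9.5  -9.   -9.   -9.   -9.5  -9.5
  -9.5  -9.5  -9.   -9.   -9.5] slope deg 0.21 -9.3
```

```bash
python3 -c "
from cell import robot
print(robot.close_job())"
```

```text
the job is handed in; nothing more can be done
None
```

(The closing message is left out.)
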